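# Set out mousse rings by size on the dessert plank

## Task

Set the four steel mousse rings out on the dessert plank in order of size, one standing upright and centred on each of the four cake cards in the row. The largest ring goes at the end of the row by the bowl of cream and the smallest at the end by the kitchen timer; do not push the bowl about.

Things in the scene. Friction and masses are not known exactly. Their poses are not given: they have to be found in the camera images.
- ring_30_mid (a point): The smallest of four plain steel mousse rings: an open upright tube, 30 mm outside diameter, 45 mm high, wall 2 mm, 60 g (may vary by a third), standing loose on the worktop near its front edge. The point is the ring's centre, on its axis half-way up; z is its axis, upright.
- ring_40_mid (a point): The second smallest of four plain steel mousse rings: an open upright tube, 40 mm outside diameter, 45 mm high, wall 2 mm, 70 g (may vary by a third), standing loose on the worktop near its front edge. The point is the ring's centre, on its axis half-way up; z is its axis, upright.
- ring_50_mid (a point): The second largest of four plain steel mousse rings: an open upright tube, 50 mm outside diameter, 45 mm high, wall 2 mm, 80 g (may vary by a third), standing loose on the worktop near its front edge. The point is the ring's centre, on its axis half-way up; z is its axis, upright.
- ring_60_mid (a point): The largest of four plain steel mousse rings: an open upright tube, 60 mm outside diameter, 45 mm high, wall 2 mm, 90 g (may vary by a third), standing loose on the worktop near its front edge. The point is the ring's centre, on its axis half-way up; z is its axis, upright.
- card_a: One of four identical round white paper cake cards, 66 mm across and 2 mm thick, fixed on the plank in one straight row along its length, centres 70 mm apart. Origin: centre of its underside (its top is 2 mm higher, 14 mm above the worktop). The letters do not tell the place in the row.
- card_b: One of four identical round white paper cake cards, 66 mm across and 2 mm thick, fixed on the plank in one straight row along its length, centres 70 mm apart. Origin: centre of its underside (its top is 2 mm higher, 14 mm above the worktop). The letters do not tell the place in the row.
- card_c: One of four identical round white paper cake cards, 66 mm across and 2 mm thick, fixed on the plank in one straight row along its length, centres 70 mm apart. Origin: centre of its underside (its top is 2 mm higher, 14 mm above the worktop). The letters do not tell the place in the row.
- card_d: One of four identical round white paper cake cards, 66 mm across and 2 mm thick, fixed on the plank in one straight row along its length, centres 70 mm apart. Origin: centre of its underside (its top is 2 mm higher, 14 mm above the worktop). The letters do not tell the place in the row.
- plank: Brown wooden dessert plank, 100 x 320 x 12 mm, fixed flat on the worktop, carrying the four cards. Origin: centre of its underside; x is its short axis, y its long axis, along which the cards lie at y = -105, -35, 35 and 105 mm on its middle line.
- bowl: Round bowl of white cream, 116 mm across, 52 mm high, loose on the worktop, on the far side of the plank and level with one of its two ends (about 150 mm from its middle line, 100 mm from its middle along its length); a red kitchen timer, 66 mm high, stands in the same way by the other end. Origin: centre of its underside.

How it is judged:
By the outcome, as a careful person would: the job done as asked, in the order asked, and still so for the second after the job is handed in, with the robot touching nothing.
It also fails if it takes over 99 s, if anything falls off the work surface, if the arm or the gripper's body presses on something with over 40 N, if the wrist force passes 120 N, or if a joint passes its speed limit or range.

## Robot

A 7-joint arm with a two-finger parallel gripper is mounted at the origin on a cart in front of the work surface, level with it; the furniture and walls round the work are solid. World frame = base frame: x ahead of the robot, y to its left, z up, the work surface at z = 0. Lengths are in m, angles in degrees, forces in N, time in s.
With the tool pointing down it reaches from about 0.425 to 0.875 m from the base axis. Payload 4.7 kg.
Tool frame: the origin (TCP) lies between the finger pads; the fingertips stand 17 mm ahead of it and the grasp point (between the pads) lies 2 mm behind it; z points along the fingers, y is the line along which they close (so a half turn about z gives the same grasp; the last joint's range is limited). The gripper opens to 87 mm and grips with 3 to 60 N. Pads are 19 mm wide; open, the fingers measure 117 mm over their backs; the gripper's body (75 mm by 190 mm) begins 51 mm behind the grasp point.
Start: joints at [76.725, 18.392, -4.016, 83.108, 1.295, 78.541, -3.26], TCP at [0.158, -0.63, 0.24] pointing down, gripper open.
Joint ranges: [-163.93, 163.93], [-17.29, 119.83], [-79.2, 71.16], [3.27, 140.29], [-89.18, 269.18], [5.43, 117.66], [-154.24, 154.24]. Speed limits (degrees/s): [147.25, 147.25, 180, 180, 180, 180, 180].

## Interface

Orientations are given as [roll, pitch, yaw] about the fixed x, y, z axes, in that order (R = Rz(yaw) Ry(pitch) Rx(roll)).
In Python, from cell import env, cams gives the robot as it stands.
- The arm moves only by the shell command python3 -m pendant 'ROWS' [FORCE]. ROWS is JSON, a list of rows, each an object of numbers: "tx", "ty", "tz": the shift along the tool's x, y, z each as a share of 0.05 m, from -1 to 1; "spin": the turn about the tool's z as a share of 4 degrees, from -1 to 1; "claw": the closure, from 0 (fully open) to 1 (shut). A call has 1 to 10 rows; each row shifts and turns the commanded pose from where the row before left it, along the tool's axes as they then stand; what a row does not reach is not made up. A row lasts 1/8 s, in which the tool goes at most 62.5 mm and 10.7 degrees, less where a joint would pass 70% of its speed; a pose out of reach is approached as far as the arm can. A call with a number of a shift or a turn outside -1 to 1 is refused whole. A call with a gripper value outside its range is refused whole. The fingers move at their own pace and stop on an object; FORCE is the grip in N (left out, the last holds). Time passes only in rows, so rows that do not move let the fingers close. It gives the time, the measured TCP pose, the force, the opening and the grip force at its end, in the units of the state.
- env.get_obs(): the state, without advancing time (a new reading comes with each control period).
- cams.read_camera(name): name is "scene" or "side" or "wrist"; returns the picture (480x640x3 uint8, red, green, blue); there is no depth.
- cams.camera_info(name): a dict with "fx", "fy", "cx", "cy" (pixels), "k1" (the pictures are not rectified: a ray, as slopes to the right and down, at radius r is drawn at 1 + k1 r^2 times it, then the intrinsics apply), "rvec" (rotation vector, rad) and "tvec" (3), from world to camera coordinates, as OpenCV has them. Camera axes: x right, y down, z forward; pixel columns grow to the right and rows downward; lengths in m; the calibration is good to about 2 mm. A picture is of the moment at which its call begins: read the wrist's pose just before it. camera_info takes no time and is no camera call; for the wrist camera it gives the pose at the moment of the call.
- env.sign_off(): hands the job in; it is judged then, once.
The state is a dict: "time_s": time; "qpos": joint angles; "joint_velocities": joint speeds; "effort": joint torques, N m; "tool_pos": TCP position; "tool_rot": TCP orientation; "force": force on the tool from outside, world axes, zero at the start; "wrist_torque": the same for the moment, N m; "grip_width": finger opening in m; "grasp_force": force on a finger pad.
Only numpy, scipy, OpenCV 4.12 (cv2) and the standard library are available. Lean on these libraries where they do the work, as an engineer would, in place of code of your own. Each camera call takes 0.05 s, during which the arm holds its last target. There are 200 camera calls.

## Working session

There is one attempt and no reset: what is moved stays moved. The work goes in short steps, Python scripts to look and compute and a shell command to move; the robot and the scene stay as the last step left them, time stands still between calls to the robot, and variables do not carry over. Pictures are saved under pics/ and viewed, at most 14 in all, crops included, and the job is handed in when it is done.

```bash
mkdir -p pics; ls; python3 - <<'E'
from cell import env,cams
import cv2
o=env.get_obs();print({k:o[k] for k in('time_s','tool_pos','tool_rot','grip_width','force')})
for n in('scene','side'):
    cv2.imwrite(f'pics/{n}0.png',cams.read_camera(n)[:,:,::-1]);print(n,cams.camera_info(n))
E
```

```text
pics
{'time_s': 0.0, 'tool_pos': array([ 0.15798069, -0.62996756,  0.23845653]), 'tool_rot': array([-1.79890989e+02,  7.28694798e-03,  1.40846825e+01]), 'grip_width': 0.08707920495386372, 'force': array([0.32799801, 0.1255249 , 0.40861095])}
scene {'fx': 596.9641948335602, 'fy': 596.9641948335602, 'cx': 326.7081889139571, 'cy': 235.93005902459305, 'k1': -0.04883807609156604, 'rvec': array([ 1.14993043, -2.2976579 ,  1.07421249]), 'tvec': array([0.38566846, 0.32782986, 1.078397  ])}
side {'fx': 487.8938631834758, 'fy': 487.8938631834758, 'cx': 314.18371937305955, 'cy': 243.22322316472832, 'k1': -0.048043530668206214, 'rvec': array([ 2.13831463, -0.43483675,  0.21260156]), 'tvec': array([-0.52076548,  0.21475547,  0.94782788])}
```

View pics/scene0.png

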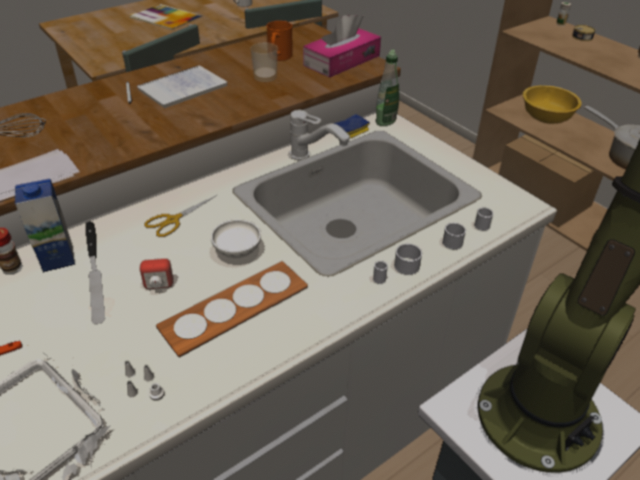

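View pics/side0.png

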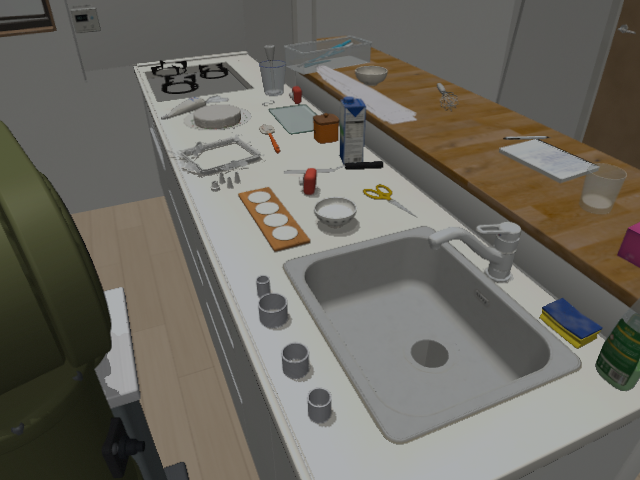

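The scene view shows the rings along the front edge: 30 at (380,272), 60 at (408,259), 50 at (454,236) and 40 at (484,219). The cards are at (190,326), (219,310), (248,296) and (275,282). The bowl, at (236,240), is by the right-hand card and the timer, at (157,274), is by the left-hand one. The side view agrees.

```bash
cat > h.py <<'E'
import numpy as np,cv2
from cell import env,cams
def cam(n):
    c=cams.camera_info(n);K=np.array([[c['fx'],0,c['cx']],[0,c['fy'],c['cy']],[0,0,1]])
    R=cv2.Rodrigues(c['rvec'])[0];return K,np.array([c['k1'],0,0,0,0.]),R,-R.T@c['tvec']
def rays(cm,px):
    K,D,R,o=cm
    p=cv2.undistortPoints(np.array(px,float).reshape(-1,1,2),K,D)[:,0]
    return np.c_[p,np.ones(len(p))]@R
def plane(cm,px,z):
    d=rays(cm,px);return cm[3]+d*((z-cm[3][2])/d[:,2])[:,None]
def tri(c1,p1,c2,p2):
    d1=rays(c1,[p1])[0];d2=rays(c2,[p2])[0]
    s=np.linalg.lstsq(np.c_[d1,-d2],c2[3]-c1[3],rcond=None)[0]
    a=c1[3]+s[0]*d1;b=c2[3]+s[1]*d2;return (a+b)/2,np.linalg.norm(a-b)
def blobs(mask,lo,hi):
    cs=cv2.findContours(mask.astype(np.uint8),cv2.RETR_EXTERNAL,cv2.CHAIN_APPROX_NONE)[0]
    return [c for c in cs if lo<cv2.contourArea(c)<hi]
def tool():
    o=env.get_obs();return o['tool_pos'],o['tool_rot'][2]
def to(x,y,yaw=None):
    "shift in tool axes in units of 0.05 m (tool pointing down)"
    p,w=tool();a=np.radians(w);dx,dy=x-p[0],y-p[1]
    return np.round([(np.cos(a)*dx+np.sin(a)*dy)/.05,(np.sin(a)*dx-np.cos(a)*dy)/.05],3)
E
python3 - <<'E'
from h import *
C={n:cam(n) for n in('scene','side')}
I={n:cv2.imread(f'pics/{n}0.png') for n in C}
P={'scene':[(190,326),(219,310),(248,296),(275,282)],'side':[(259,198),(267,208),(275,220),(285,233)]}
for n in C:
    g=I[n].astype(int);w=(g.min(2)>150)
    b=blobs(w,60,3000)
    for p in P[n]:
        c=min(b,key=lambda c:np.hypot(*(c.mean((0,1))-p)));m=cv2.moments(c)
        e=(m['m10']/m['m00'],m['m01']/m['m00']);print(n,'card',np.round(e,1),cv2.contourArea(c),plane(C[n],[e],.014)[0].round(4))
Q={'scene':[(380,272),(408,259),(454,236),(484,219)],'side':[(263,286),(273,311),(295,361),(319,405)]}
M={}
for n in C:
    d=cv2.cvtColor(I[n],cv2.COLOR_BGR2GRAY)
    for i,p in enumerate(Q[n]):
        # dark against the worktop in a window
        x,y=p;s=26;win=np.zeros_like(d);win[y-s:y+s,x-s:x+s]=1
        b=blobs((d<135)&(win>0),40,3000)
        c=min(b,key=lambda c:np.hypot(*(c.mean((0,1))-p)))
        r=cv2.boundingRect(c);M[n,i]=(r[0]+r[2]/2-.5,r[1]+r[3]/2-.5);print(n,i,r)
for i in range(4):
    a=tri(C['scene'],M['scene',i],C['side'],M['side',i]);print(i,a[0].round(4),a[1].round(4))
for n,p in(('scene',(236,245)),('side',(335,215)),('scene',(157,285)),('side',(310,190))):print(n,plane(C[n],[p],.01)[0].round(3))
E
```

```text
scene card [ 58.6 474.9] 89.0 [0.3947 0.7355 0.014 ]
scene card [323.2 144.4] 289.5 [ 0.9488 -0.2259  0.014 ]
scene card [323.2 144.4] 289.5 [ 0.9488 -0.2259  0.014 ]
scene card [323.2 144.4] 289.5 [ 0.9488 -0.2259  0.014 ]
side card [369.4 156. ] 115.0 [0.9869 0.5271 0.014 ]
side card [369.4 156. ] 115.0 [0.9869 0.5271 0.014 ]
side card [369.4 156. ] 115.0 [0.9869 0.5271 0.014 ]
side card [369.4 156. ] 115.0 [0.9869 0.5271 0.014 ]
scene 0 (373, 261, 14, 23)
scene 1 (394, 244, 27, 31)
scene 2 (442, 223, 23, 27)
scene 3 (474, 208, 19, 23)
side 0 (256, 276, 32, 36)
side 1 (257, 285, 35, 45)
side 2 (282, 343, 32, 39)
side 3 (308, 388, 28, 39)
0 [ 0.4557 -0.0113  0.0053] 0.0043
1 [ 0.4391 -0.0767  0.0239] 0.0077
2 [ 0.435  -0.2281  0.0171] 0.0024
3 [ 0.4361 -0.3372  0.0176] 0.0028
scene [0.718 0.206 0.01 ]
side [0.723 0.231 0.01 ]
scene [0.706 0.413 0.01 ]
side [0.714 0.392 0.01 ]
```

```bash
sed -i 's/RETR_EXTERNAL/RETR_CCOMP/' h.py; python3 - <<'E'
from h import *
C={n:cam(n) for n in('scene','side')}
I={n:cv2.imread(f'pics/{n}0.png') for n in C}
P={'scene':[(190,326),(219,310),(248,296),(275,282)],'side':[(259,198),(267,208),(275,220),(285,233)]}
R={}
for n in C:
    g=I[n].astype(int);w=(g[:,:,0]>105)
    b=blobs(w,60,3000);R[n]=[]
    for p in P[n]:
        c=min(b,key=lambda c:np.hypot(*(c.mean((0,1))-p)));e=cv2.fitEllipse(c)
        q=plane(C[n],[e[0]],.014)[0];R[n].append(q);print(n,np.round(e[0],1),np.round(e[1],1),q.round(4))
    R[n]=np.array(R[n]);print(np.linalg.norm(np.diff(R[n],axis=0),axis=1).round(4))
m=(R['scene']+R['side'])/2;d=m[0]-m[3];print(m.round(4),np.degrees(np.arctan2(d[1],d[0])))
E
```

```text
scene [189.9 325.7] [23.6 32.9] [0.5555 0.4109 0.014 ]
scene [219.5 310.3] [22.9 31.8] [0.5571 0.3414 0.014 ]
scene [260.6 288.8] [23.  66.3] [0.5594 0.2384 0.014 ]
scene [260.6 288.8] [23.  66.3] [0.5594 0.2384 0.014 ]
[0.0696 0.103  0.    ]
side [272.8 216.2] [20.8 63.9] [0.5618 0.2874 0.014 ]
side [272.8 216.2] [20.8 63.9] [0.5618 0.2874 0.014 ]
side [273.6 220. ] [38.6 87. ] [0.5574 0.2679 0.014 ]
side [273.6 220. ] [38.6 87. ] [0.5574 0.2679 0.014 ]
[0.   0.02 0.  ]
[[0.5586 0.3492 0.014 ]
 [0.5594 0.3144 0.014 ]
 [0.5584 0.2532 0.014 ]
 [0.5584 0.2532 0.014 ]] 89.86111609780933
```

```bash
python3 -m pendant '[{"tx":0.7,"ty":-0.9},{"tx":0.7,"ty":-0.9},{"tx":0.7,"ty":-0.9},{"tx":0.7,"ty":-0.9},{"tx":0.7,"ty":-0.9},{"tx":0.7,"ty":-0.9},{"tx":0.7,"ty":-0.5},{"tx":0.3}]'; python3 - <<'E'
from h import *
o=env.get_obs();print(o['time_s'],o['tool_pos'],o['tool_rot'],o['qpos'].round(1));cv2.imwrite('pics/w1.png',cams.read_camera('wrist')[:,:,::-1]);print(cams.camera_info('wrist'))
E
```

```text
0.1 [ 0.15797042 -0.63001095  0.23854822] [-1.79897665e+02  3.61802803e-03  1.40787852e+01] [76.7 18.4 -4.  83.2  1.3 78.5 -3.3]
{'fx': 337.5546724757909, 'fy': 337.5546724757909, 'cx': 321.2996169757125, 'cy': 244.46864780703277, 'k1': -0.0009949766620180813, 'rvec': array([-2.2904818 ,  1.78529224,  0.25895703]), 'tvec': array([-0.64998161, -0.03463669,  0.38988759])}invalid input at $[0]: expected keys tx, ty, tz, spin, claw
```

```bash
R='{"tx":0,"ty":0,"tz":0,"spin":-1,"claw":0}'; python3 -m pendant '[{"tx":0,"ty":0,"tz":0,"spin":-1,"claw":0},{"tx":0,"ty":0,"tz":0,"spin":-1,"claw":0},{"tx":0,"ty":0,"tz":0,"spin":-1,"claw":0},{"tx":0,"ty":0,"tz":0,"spin":-1,"claw":0},{"tx":0,"ty":0,"tz":0,"spin":-1,"claw":0},{"tx":0,"ty":0,"tz":0,"spin":-1,"claw":0},{"tx":0,"ty":0,"tz":0,"spin":-1,"claw":0},{"tx":0,"ty":0,"tz":0,"spin":-1,"claw":0},{"tx":0,"ty":0,"tz":0,"spin":-1,"claw":0},{"tx":0,"ty":0,"tz":0,"spin":-1,"claw":0}]'
```

```text
time_s: 1.4
tool_pos: [0.1581, -0.6303, 0.2391]
tool_rot: [-180.0, -0.0, 54.2]
force: [-0.0, -0.4, -0.6]
grip_width: 0.0867
grasp_force: 0.0
```

```bash
python3 -m pendant '[{"tx":0,"ty":0,"tz":0,"spin":-1,"claw":0},{"tx":0,"ty":0,"tz":0,"spin":-1,"claw":0},{"tx":0,"ty":0,"tz":0,"spin":-1,"claw":0},{"tx":0,"ty":0,"tz":0,"spin":-1,"claw":0},{"tx":0,"ty":0,"tz":0,"spin":-1,"claw":0},{"tx":0,"ty":0,"tz":0,"spin":-1,"claw":0},{"tx":0,"ty":0,"tz":0,"spin":-1,"claw":0},{"tx":0,"ty":0,"tz":0,"spin":-1,"claw":0},{"tx":0,"ty":0,"tz":0,"spin":-1,"claw":0},{"tx":0,"ty":0,"tz":0,"spin":-0.3,"claw":0}]'
python3 -m pendant '[{"tx":0.9,"ty":0.6,"tz":0,"spin":0,"claw":0},{"tx":0.9,"ty":0.6,"tz":0,"spin":0,"claw":0},{"tx":0.9,"ty":0.6,"tz":0,"spin":0,"claw":0},{"tx":0.9,"ty":0.6,"tz":0,"spin":0,"claw":0},{"tx":0.9,"ty":0.6,"tz":0,"spin":0,"claw":0},{"tx":0.9,"ty":0.6,"tz":0,"spin":0,"claw":0},{"tx":0.9,"ty":0.6,"tz":0,"spin":0,"claw":0},{"tx":0.9,"ty":0.6,"tz":0,"spin":0,"claw":0},{"tx":0.5,"ty":0.6,"tz":0,"spin":0,"claw":0},{"tx":0,"ty":0,"tz":0,"spin":0,"claw":0}]'
python3 - <<'E'
from h import *
o=env.get_obs();print(o['time_s'],o['tool_pos'],o['tool_rot'],o['qpos'].round(1));cv2.imwrite('pics/w1.png',cams.read_camera('wrist')[:,:,::-1]);print(cam('wrist')[2:])
E
```

```text
time_s: 2.65
tool_pos: [0.1581, -0.6303, 0.2392]
tool_rot: [-180.0, -0.0, 91.3]
force: [-0.6, 0.1, 0.1]
grip_width: 0.0869
grasp_force: 0.0
time_s: 3.9
tool_pos: [0.4216, -0.2364, 0.2399]
tool_rot: [179.9, -0.0, 91.6]
force: [0.6, -0.2, -0.1]
grip_width: 0.0868
grasp_force: 0.0
3.9 [ 0.42164165 -0.23643549  0.23986652] [ 1.79931164e+02 -9.23510159e-03  9.16284472e+01] [ 62.4  -0.9 -35.6 104.9  -0.6  75.8  28.6]
(array([[ 9.99664912e-01,  2.58803314e-02,  5.21727852e-04],
       [ 2.46599688e-02, -9.58268115e-01,  2.84805381e-01],
       [ 7.87081283e-03, -2.84697081e-01, -9.58585219e-01]]), array([ 0.4180786 , -0.16081533,  0.38421993]))
```

View pics/w1.png

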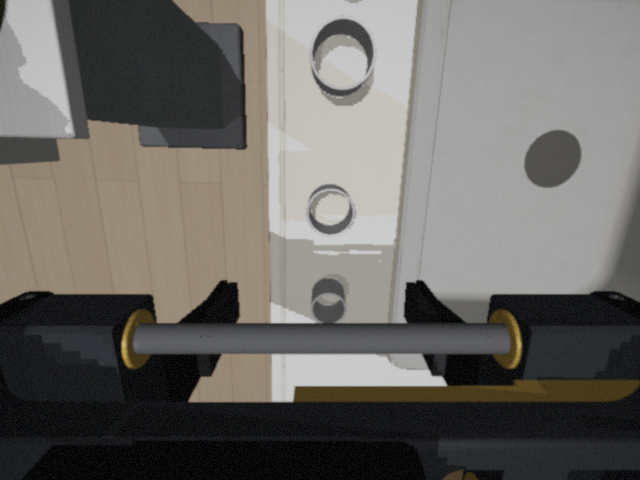

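The wrist view looks along +y. Ring 60 is at (343,57), ring 50 at (331,209) and ring 40 at (328,300), and the sink rim is right of column 400. Next I put the camera over ring 60.

```bash

python3 -m pendant '[{"tx":1,"ty":0.2,"tz":0,"spin":0,"claw":0},{"tx":0.8,"ty":0.1,"tz":0,"spin":0,"claw":0},{"tx":0,"ty":0,"tz":0,"spin":0,"claw":0}]'
python3 - <<'E'
from h import *
o=env.get_obs();print(o['time_s'],o['tool_pos'],o['tool_rot']);im=cams.read_camera('wrist')[:,:,::-1].copy();cv2.imwrite('pics/w2.png',im)
c=cam('wrist');print(c[3]);np.save('w2.npy',np.array([c[0],c[2],np.c_[c[3],c[3],c[3]]]))
g=[plane(c,[(u,v)],.045)[0] for u,v in[(320,240),(320,100)]];print(g)
d=cv2.resize(im[0:330,220:440],None,fx=1.8,fy=1.8,interpolation=cv2.INTER_CUBIC);cv2.imwrite('pics/w2c.png',d)
E
```

```text
time_s: 4.32
tool_pos: [0.4324, -0.1474, 0.2397]
tool_rot: [-180.0, 0.0, 91.5]
force: [-0.9, -0.6, 0.4]
grip_width: 0.087
grasp_force: 0.0
4.325 [ 0.43236508 -0.14737989  0.23970516] [-1.79991592e+02  4.71643727e-02  9.14548246e+01]
[ 0.43018534 -0.07176455  0.38417782]
[array([ 0.43118386, -0.16811744,  0.045     ]), array([ 0.42817789, -0.03281254,  0.045     ])]
```

View pics/w2c.png

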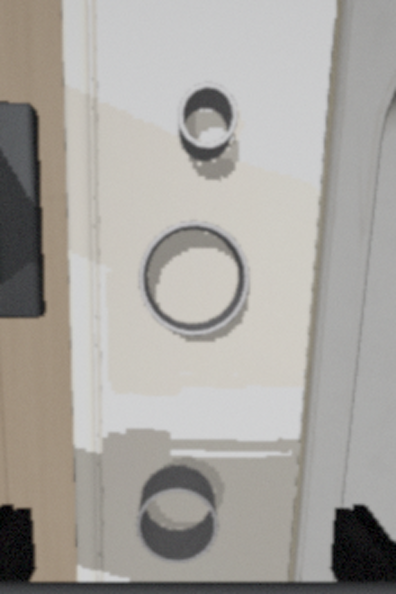

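The crop shows full rims: 60 centred near (194,277), 30 near (208,111) and the third near (178,523). I'll cast these onto z = 45 mm and check the diameters.

```bash
python3 - <<'E'
from h import *
c=cam('wrist')
for l,r,t,b in[(139,249,221,333),(179,238,82,141),(139,217,486,560)]:
    u=(l+r)/2;v=(t+b)/2
    q=plane(c,[(220+x/1.8,y/1.8) for x,y in((u,v),(l,v),(r,v),(u,t),(u,b))],.045)
    n=lambda a,b:np.linalg.norm(a-b).round(4)
    print(((q[1]+q[2]+q[3]+q[4])/4).round(4),'diam',n(q[1],q[2]),n(q[3],q[4]),to(*q[0][:2]))
E
```

```text
[ 0.4368 -0.0814  0.045 ] diam 0.0593 0.0584 [1.368 0.128]
[ 0.4418 -0.0008  0.045 ] diam 0.0296 0.0266 [2.973 0.263]
[ 0.4313 -0.2258  0.045 ] diam 0.0474 0.0489 [-1.519 -0.049]
```

```bash

python3 -m pendant '[{"tx":0.66,"ty":0.13,"tz":0.5,"spin":0,"claw":0},{"tx":0.66,"ty":0,"tz":0.8,"spin":0,"claw":0},{"tx":0,"ty":0,"tz":0.9,"spin":0,"claw":0},{"tx":0,"ty":0,"tz":0.9,"spin":0,"claw":0},{"tx":0,"ty":0,"tz":0.7,"spin":0,"claw":0},{"tx":0,"ty":0,"tz":0.4,"spin":0,"claw":0},{"tx":0,"ty":0,"tz":0,"spin":0,"claw":0},{"tx":0,"ty":0,"tz":0,"spin":0,"claw":0.2}]' 15
python3 -m pendant '[{"tx":0,"ty":0,"tz":0,"spin":0,"claw":1},{"tx":0,"ty":0,"tz":0,"spin":0,"claw":1},{"tx":0,"ty":0,"tz":0,"spin":0,"claw":1},{"tx":0,"ty":0,"tz":0,"spin":0,"claw":1}]' 15
```

```text
time_s: 5.38
tool_pos: [0.4379, -0.0843, 0.0301]
tool_rot: [180.0, 0.0, 91.2]
force: [-0.1, 1.2, 0.2]
grip_width: 0.0822
grasp_force: 0.0
time_s: 5.88
tool_pos: [0.4378, -0.0834, 0.0301]
tool_rot: [180.0, 0.1, 91.3]
force: [-2.1, 0.2, 5.8]
grip_width: 0.0601
grasp_force: 15.0
```

```bash

python3 -m pendant '[{"tx":0,"ty":0,"tz":-0.5,"spin":0,"claw":1},{"tx":0,"ty":0,"tz":-0.9,"spin":0,"claw":1},{"tx":0.6,"ty":0.3,"tz":-0.9,"spin":0,"claw":1},{"tx":0.9,"ty":0.4,"tz":-0.9,"spin":0,"claw":1},{"tx":0.9,"ty":0.4,"tz":0,"spin":0,"claw":1},{"tx":0.9,"ty":0.4,"tz":0,"spin":0,"claw":1},{"tx":0.9,"ty":0.4,"tz":0,"spin":0,"claw":1},{"tx":0.6,"ty":0.3,"tz":0,"spin":0,"claw":1},{"tx":0,"ty":0,"tz":0,"spin":0,"claw":1},{"tx":0,"ty":0,"tz":0,"spin":0,"claw":1}]' 15
python3 - <<'E'
from h import *
im=cams.read_camera('wrist')[:,:,::-1].copy();cv2.imwrite('pics/w3.png',im);c=cam('wrist')
g=im.astype(int);b=blobs((g[:,:,0]>115),800,20000)
for k in b:
    e=cv2.fitEllipse(k);q=plane(c,k[:,0],.014)[:,:2].astype(np.float32)
    (x,y),(w,h),a=cv2.fitEllipse(q.reshape(-1,1,2)*1000)
    if w>55 and h<75:print(np.round(e[0]),np.round([x,y,w,h],1),to(x/1000,y/1000))
E
```

```text
time_s: 7.12
tool_pos: [0.5404, 0.1557, 0.1861]
tool_rot: [-179.9, 0.0, 91.3]
force: [-0.1, -1.2, -1.2]
grip_width: 0.0602
grasp_force: 15.0
[346. 181.] [562.8 199.3  65.2  65.4] [0.875 0.464]
[348. 100.] [561.4 269.1  65.3  65.5] [2.272 0.466]
```

View pics/w3.png

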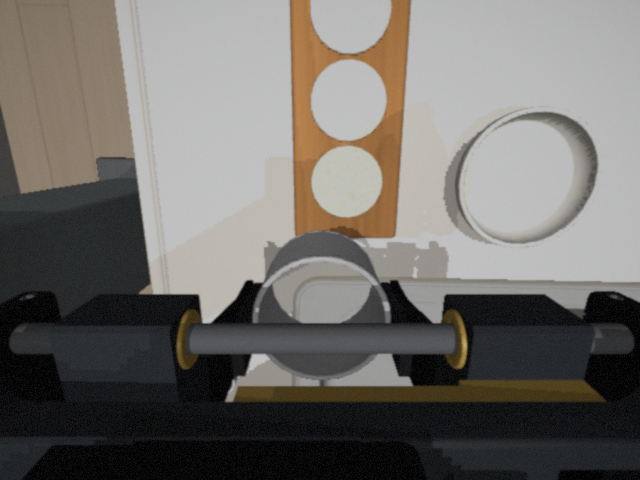

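The held rim spans (253–391, 258–379). The bowl-end card is at (346,181) and the next at (348,100), and the fits give 65 mm diameter and 70 mm spacing, which checks. The bowl stays clear to the right.

```bash
python3 - <<'E'
from h import *
c=cam('wrist');p,w=tool();print(p)
q=plane(c,[(253,319),(391,319),(322,258),(322,379)],p[2]+.015)
print(np.linalg.norm(q[0]-q[1]),np.linalg.norm(q[2]-q[3]));m=q.mean(0);print(m, m-p)
E
```

```text
[0.54051758 0.15504631 0.18620207]
0.059167701675658727 0.058092298176928875
[0.54080135 0.16016377 0.20120207] [0.00028377 0.00511746 0.015     ]
```

```bash

python3 -m pendant '[{"tx":0.5,"ty":0.3,"tz":0,"spin":0,"claw":1},{"tx":0.32,"ty":0.18,"tz":0.4,"spin":0,"claw":1},{"tx":0,"ty":0,"tz":0.8,"spin":0,"claw":1},{"tx":0,"ty":0,"tz":0.8,"spin":0,"claw":1},{"tx":0,"ty":0,"tz":0.5,"spin":0,"claw":1},{"tx":0,"ty":0,"tz":0.25,"spin":0,"claw":1},{"tx":0,"ty":0,"tz":0,"spin":0,"claw":1},{"tx":0,"ty":0,"tz":0,"spin":0,"claw":1}]' 15
python3 - <<'E'
from h import *
im=cams.read_camera('wrist')[:,:,::-1].copy();cv2.imwrite('pics/w4.png',im[160:400,200:460].repeat(2,0).repeat(2,1))
E
```

```text
time_s: 8.18
tool_pos: [0.5648, 0.1979, 0.0505]
tool_rot: [179.9, -0.0, 91.2]
force: [0.4, 0.4, -0.5]
grip_width: 0.0609
grasp_force: 15.0
```

View pics/w4.png

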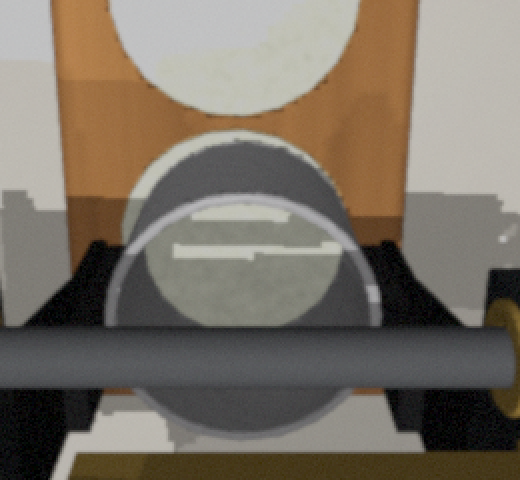

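The card's far edge is at crop row 131, centre column about 234. The ring's base far edge is at row 141, column about 242, so the ring sits slightly to +x and still about 6 mm up.

```bash
python3 - <<'E'
from h import *
c=cam('wrist');p,w=tool();print(p)
f=lambda x,y,z:plane(c,[(200+x/2,160+y/2)],z)[0]
z=p[2]-.030
print('card c from far edge',f(234,131,.014)-[0,.033,0],'next',(f(108,0,.014)+f(360,0,.014))/2,'next near edge+33',f(234,116,.014)+[0,.033,0])
print('ring base c',f(242,141,z)-[0,.030,0])
q=[f(*a,p[2]+.015) for a in((106,315),(381,315),(243,193),(243,438))];print('rim',np.mean(q,0),q[1][0]-q[0][0],q[2][1]-q[3][1])
E
```

```text
[0.5648765  0.19814416 0.05060125]
card c from far edge [0.56189429 0.19979889 0.014     ] next [0.56124176 0.26783096 0.014     ] next near edge+33 [0.56181383 0.27000938 0.014     ]
ring base c [0.56411009 0.20167273 0.02060125]
rim [0.5649237  0.20374306 0.06560125] 0.05885100503762797 0.05865809502184019
```

```bash

python3 -m pendant '[{"tx":-0.04,"ty":-0.04,"tz":0,"spin":0,"claw":1},{"tx":0,"ty":0,"tz":0.07,"spin":0,"claw":1},{"tx":0,"ty":0,"tz":0.06,"spin":0,"claw":1},{"tx":0,"ty":0,"tz":0,"spin":0,"claw":1},{"tx":0,"ty":0,"tz":0,"spin":0,"claw":1}]' 15
```

```text
time_s: 8.85
tool_pos: [0.5622, 0.1958, 0.0441]
tool_rot: [180.0, 0.1, 91.3]
force: [-3.7, -1.4, 11.1]
grip_width: 0.0604
grasp_force: 15.0
```

```bash

python3 -m pendant '[{"tx":0,"ty":0,"tz":0,"spin":0,"claw":0.4},{"tx":0,"ty":0,"tz":0,"spin":0,"claw":0},{"tx":0,"ty":0,"tz":0,"spin":0,"claw":0},{"tx":0,"ty":0,"tz":-0.5,"spin":0,"claw":0},{"tx":0,"ty":0,"tz":-0.9,"spin":0,"claw":0},{"tx":-0.5,"ty":0,"tz":-0.9,"spin":0,"claw":0},{"tx":-0.8,"ty":0,"tz":-0.9,"spin":0,"claw":0},{"tx":0,"ty":0,"tz":0,"spin":0,"claw":0},{"tx":0,"ty":0,"tz":0,"spin":0,"claw":0}]' 15
python3 - <<'E'
from h import *
im=cams.read_camera('wrist')[:,:,::-1].copy();c=cam('wrist');print(c[3])
cv2.imwrite('pics/w5.png',im[20:320,220:480].repeat(2,0).repeat(2,1))
E
```

```text
time_s: 9.98
tool_pos: [0.563, 0.1311, 0.202]
tool_rot: [-180.0, -0.0, 91.3]
force: [-0.9, 0.5, 0.1]
grip_width: 0.0874
grasp_force: 0.0
[0.56083464 0.2093194  0.34611444]
```

View pics/w5.png

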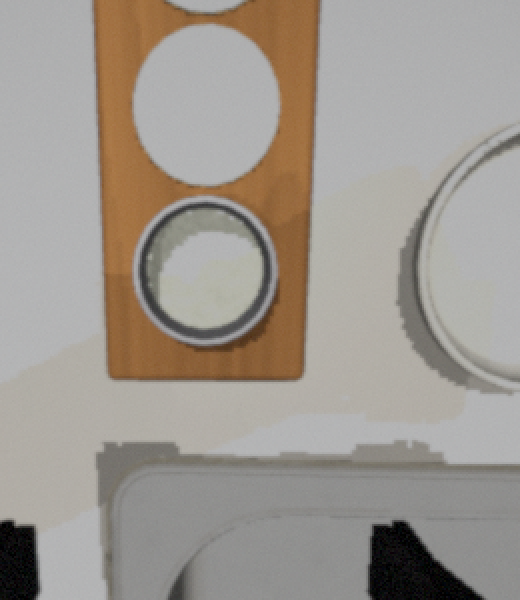

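Ring 60 stands on its card, with its rim at columns 132–278 and rows 196–346. The next card spans columns 132–281 and rows 24–187.

```bash
python3 - <<'E'
from h import *
c=cam('wrist')
def m(l,r,t,b,z):
    q=plane(c,[(220+x/2,20+y/2) for x,y in((l,(t+b)/2),(r,(t+b)/2),((l+r)/2,t),((l+r)/2,b))],z);return q.mean(0).round(4),q[1]-q[0],q[2]-q[3]
print(m(132,278,196,346,.059));print(m(132,281,24,187,.014));print(to(.4325,-.2265-.003))
E
```

```text
(array([0.5617, 0.2001, 0.059 ]), array([0.06005521, 0.00146795, 0.        ]), array([-0.00151832,  0.05975296,  0.        ]))
(array([0.5606, 0.2701, 0.014 ]), array([0.06642963, 0.00160477, 0.        ]), array([-0.00171738,  0.0659576 ,  0.        ]))
[-7.162 -2.77 ]
```

```bash

python3 -m pendant '[{"tx":-0.9,"ty":-0.34,"tz":0,"spin":0,"claw":0},{"tx":-0.9,"ty":-0.35,"tz":0,"spin":0,"claw":0},{"tx":-0.9,"ty":-0.35,"tz":0,"spin":0,"claw":0},{"tx":-0.9,"ty":-0.35,"tz":0,"spin":0,"claw":0},{"tx":-0.9,"ty":-0.35,"tz":0,"spin":0,"claw":0},{"tx":-0.9,"ty":-0.35,"tz":0,"spin":0,"claw":0},{"tx":-0.9,"ty":-0.35,"tz":0,"spin":0,"claw":0},{"tx":-0.6,"ty":-0.33,"tz":0,"spin":0,"claw":0},{"tx":-0.2,"ty":0,"tz":0,"spin":0,"claw":0},{"tx":0,"ty":0,"tz":0,"spin":0,"claw":0}]' 15
```

```text
time_s: 11.28
tool_pos: [0.4334, -0.2258, 0.2018]
tool_rot: [-180.0, -0.1, 91.4]
force: [1.1, 0.7, 0.0]
grip_width: 0.0873
grasp_force: 0.0
```

```bash

python3 -m pendant '[{"tx":-0.06,"ty":-0.02,"tz":0.5,"spin":0,"claw":0},{"tx":0,"ty":0,"tz":0.8,"spin":0,"claw":0},{"tx":0,"ty":0,"tz":0.8,"spin":0,"claw":0},{"tx":0,"ty":0,"tz":0.7,"spin":0,"claw":0},{"tx":0,"ty":0,"tz":0.4,"spin":0,"claw":0},{"tx":0,"ty":0,"tz":0.23,"spin":0,"claw":0},{"tx":0,"ty":0,"tz":0,"spin":0,"claw":0},{"tx":0,"ty":0,"tz":0,"spin":0,"claw":0.3}]' 15
python3 -m pendant '[{"tx":0,"ty":0,"tz":0,"spin":0,"claw":1},{"tx":0,"ty":0,"tz":0,"spin":0,"claw":1},{"tx":0,"ty":0,"tz":0,"spin":0,"claw":1},{"tx":0,"ty":0,"tz":0,"spin":0,"claw":1},{"tx":0,"ty":0,"tz":0,"spin":0,"claw":1}]' 15
```

```text
time_s: 12.28
tool_pos: [0.433, -0.2299, 0.0321]
tool_rot: [179.9, 0.0, 91.3]
force: [0.3, 1.3, 1.3]
grip_width: 0.0828
grasp_force: 0.0
time_s: 12.9
tool_pos: [0.432, -0.2303, 0.0314]
tool_rot: [-180.0, 0.0, 91.3]
force: [-0.5, 0.1, 2.5]
grip_width: 0.0499
grasp_force: 15.0
```

```bash

python3 -m pendant '[{"tx":0,"ty":0,"tz":-0.6,"spin":0,"claw":1},{"tx":0.3,"ty":0.1,"tz":-0.9,"spin":0,"claw":1},{"tx":0.8,"ty":0.25,"tz":-0.9,"spin":0,"claw":1},{"tx":1,"ty":0.3,"tz":-0.5,"spin":0,"claw":1},{"tx":1,"ty":0.3,"tz":0,"spin":0,"claw":1},{"tx":1,"ty":0.3,"tz":0,"spin":0,"claw":1},{"tx":1,"ty":0.3,"tz":0,"spin":0,"claw":1},{"tx":1,"ty":0.3,"tz":0,"spin":0,"claw":1},{"tx":1,"ty":0.3,"tz":0,"spin":0,"claw":1},{"tx":0.9,"ty":0.3,"tz":0,"spin":0,"claw":1}]' 15
python3 -m pendant '[{"tx":0.9,"ty":0.26,"tz":0,"spin":0,"claw":1},{"tx":0.6,"ty":0.1,"tz":0,"spin":0,"claw":1},{"tx":0.3,"ty":0,"tz":0,"spin":0,"claw":1},{"tx":0,"ty":0,"tz":0,"spin":0,"claw":1},{"tx":0,"ty":0,"tz":0,"spin":0,"claw":1}]' 15
```

```text
time_s: 14.15
tool_pos: [0.5457, 0.1743, 0.1758]
tool_rot: [-180.0, -0.0, 91.3]
force: [-0.1, 0.8, -0.8]
grip_width: 0.0495
grasp_force: 15.0
time_s: 14.78
tool_pos: [0.5618, 0.261, 0.176]
tool_rot: [-180.0, 0.1, 91.2]
force: [0.2, 0.1, -0.3]
grip_width: 0.05
grasp_force: 15.0
```

```bash

python3 -m pendant '[{"tx":0.09,"ty":-0.02,"tz":0.4,"spin":0,"claw":1},{"tx":0,"ty":0,"tz":0.7,"spin":0,"claw":1},{"tx":0,"ty":0,"tz":0.7,"spin":0,"claw":1},{"tx":0,"ty":0,"tz":0.5,"spin":0,"claw":1},{"tx":0,"ty":0,"tz":0.25,"spin":0,"claw":1},{"tx":0,"ty":0,"tz":0,"spin":0,"claw":1},{"tx":0,"ty":0,"tz":0,"spin":0,"claw":1}]' 15
python3 - <<'E'
from h import *
im=cams.read_camera('wrist')[:,:,::-1].copy();print(tool())
cv2.imwrite('pics/w6.png',im[160:400,200:460].repeat(2,0).repeat(2,1))
E
```

```text
time_s: 15.65
tool_pos: [0.5608, 0.2677, 0.0495]
tool_rot: [179.9, -0.0, 91.3]
force: [0.3, 1.1, -0.1]
grip_width: 0.0496
grasp_force: 15.0
(array([0.5609717 , 0.26771112, 0.04967524]), np.float64(91.27147359625283))
```

View pics/w6.png

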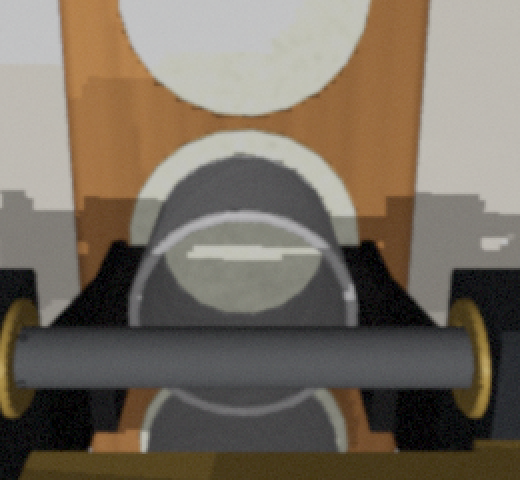

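Card far edge is at (245,131) and ring base far edge at (244,154), so it's centred sideways. I'll work out the fore-aft error.

```bash
python3 - <<'E'
from h import *
c=cam('wrist');p,w=tool()
f=lambda x,y,z:plane(c,[(200+x/2,160+y/2)],z)[0]
print('card',f(245,131,.014)-[0,.033,0],f(245,116,.014)+[0,.033-.07,0],'ring',f(244,154,p[2]-.0314)-[0,.025,0],p)
E
```

```text
card [0.56095185 0.26969612 0.014     ] [0.56085142 0.26988525 0.014     ] ring [0.56078659 0.27232363 0.01827524] [0.5609717  0.26771112 0.04967524]
```

```bash

python3 -m pendant '[{"tx":-0.05,"ty":0,"tz":0,"spin":0,"claw":1},{"tx":0,"ty":0,"tz":0.05,"spin":0,"claw":1},{"tx":0,"ty":0,"tz":0.05,"spin":0,"claw":1},{"tx":0,"ty":0,"tz":0,"spin":0,"claw":1},{"tx":0,"ty":0,"tz":0,"spin":0,"claw":1}]' 15
python3 -m pendant '[{"tx":0,"ty":0,"tz":0,"spin":0,"claw":0.5},{"tx":0,"ty":0,"tz":0,"spin":0,"claw":0},{"tx":0,"ty":0,"tz":0,"spin":0,"claw":0},{"tx":0,"ty":0,"tz":-0.5,"spin":0,"claw":0},{"tx":0,"ty":0,"tz":-0.9,"spin":0,"claw":0},{"tx":-0.5,"ty":0,"tz":-0.9,"spin":0,"claw":0},{"tx":-0.8,"ty":0,"tz":-0.8,"spin":0,"claw":0},{"tx":0,"ty":0,"tz":0,"spin":0,"claw":0},{"tx":0,"ty":0,"tz":0,"spin":0,"claw":0}]' 15
python3 - <<'E'
from h import *
im=cams.read_camera('wrist')[:,:,::-1].copy();c=cam('wrist')
cv2.imwrite('pics/w7.png',im[20:320,220:480].repeat(2,0).repeat(2,1));print(c[3])
E
```

```text
time_s: 16.32
tool_pos: [0.5608, 0.2648, 0.0452]
tool_rot: [180.0, 0.1, 91.3]
force: [-2.7, -3.6, 9.5]
grip_width: 0.0499
grasp_force: 15.0
time_s: 17.45
tool_pos: [0.5615, 0.2001, 0.198]
tool_rot: [-180.0, -0.0, 91.3]
force: [0.2, -0.1, 0.0]
grip_width: 0.0869
grasp_force: 0.0
[0.55929023 0.27822928 0.34221337]
```

View pics/w7.png

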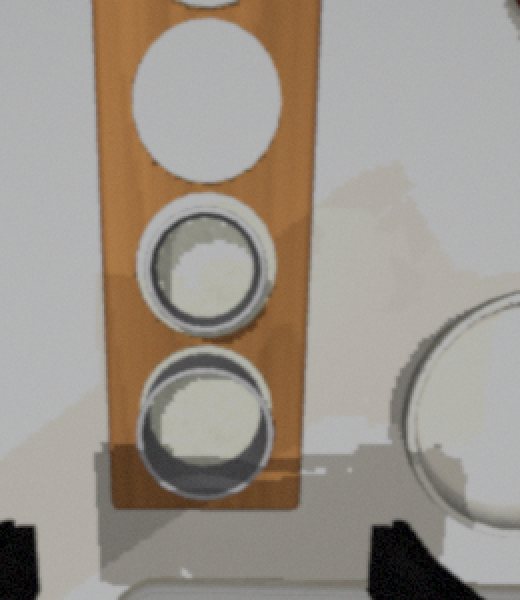

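Ring 50 is on its card: rim centre (205,267) against card centre (205,265). Next is ring 30.

```bash

python3 -m pendant '[{"tx":-0.6,"ty":-0.4,"tz":0,"spin":0,"claw":0},{"tx":-0.8,"ty":-0.5,"tz":0,"spin":0,"claw":0},{"tx":-0.8,"ty":-0.5,"tz":0,"spin":0,"claw":0},{"tx":-0.8,"ty":-0.5,"tz":0,"spin":0,"claw":0},{"tx":-0.7,"ty":-0.4,"tz":0,"spin":0,"claw":0},{"tx":-0.34,"ty":-0.17,"tz":0,"spin":0,"claw":0},{"tx":0,"ty":0,"tz":0.5,"spin":0,"claw":0},{"tx":0,"ty":0,"tz":0.5,"spin":0,"claw":0},{"tx":0,"ty":0,"tz":0,"spin":0,"claw":0},{"tx":0,"ty":0,"tz":0,"spin":0,"claw":0}]' 15
```

```text
time_s: 18.75
tool_pos: [0.4431, -0.0039, 0.1489]
tool_rot: [-180.0, -0.1, 91.4]
force: [0.5, -0.2, 0.1]
grip_width: 0.0871
grasp_force: 0.0
```

Good position. I'll go down 118 mm and grip.

```bash

python3 -m pendant '[{"tx":0,"ty":0,"tz":0.5,"spin":0,"claw":0},{"tx":0,"ty":0,"tz":0.7,"spin":0,"claw":0},{"tx":0,"ty":0,"tz":0.6,"spin":0,"claw":0},{"tx":0,"ty":0,"tz":0.4,"spin":0,"claw":0},{"tx":0,"ty":0,"tz":0.16,"spin":0,"claw":0.2},{"tx":0,"ty":0,"tz":0,"spin":0,"claw":0.4},{"tx":0,"ty":0,"tz":0,"spin":0,"claw":0.5},{"tx":0,"ty":0,"tz":0,"spin":0,"claw":1},{"tx":0,"ty":0,"tz":0,"spin":0,"claw":1},{"tx":0,"ty":0,"tz":0,"spin":0,"claw":1}]' 15
python3 -m pendant '[{"tx":0,"ty":0,"tz":0,"spin":0,"claw":1},{"tx":0,"ty":0,"tz":0,"spin":0,"claw":1}]' 15
```

```text
time_s: 20.0
tool_pos: [0.443, -0.005, 0.0309]
tool_rot: [180.0, 0.0, 91.3]
force: [1.0, -0.4, -0.3]
grip_width: 0.0348
grasp_force: 0.0
time_s: 20.25
tool_pos: [0.4429, -0.0049, 0.0308]
tool_rot: [-180.0, 0.0, 91.3]
force: [-0.4, 0.1, 3.4]
grip_width: 0.0299
grasp_force: 15.0
```

```bash

python3 -m pendant '[{"tx":0,"ty":0,"tz":-0.6,"spin":0,"claw":1},{"tx":0.2,"ty":0.1,"tz":-0.9,"spin":0,"claw":1},{"tx":0.8,"ty":0.25,"tz":-0.9,"spin":0,"claw":1},{"tx":1,"ty":0.3,"tz":-0.5,"spin":0,"claw":1},{"tx":1,"ty":0.3,"tz":0,"spin":0,"claw":1},{"tx":1,"ty":0.3,"tz":0,"spin":0,"claw":1},{"tx":1,"ty":0.3,"tz":0,"spin":0,"claw":1},{"tx":1,"ty":0.3,"tz":0,"spin":0,"claw":1},{"tx":1,"ty":0.3,"tz":0,"spin":0,"claw":1},{"tx":0.8,"ty":0.3,"tz":0,"spin":0,"claw":1}]' 15
python3 -m pendant '[{"tx":0.36,"ty":0.04,"tz":0,"spin":0,"claw":1},{"tx":0,"ty":0,"tz":0,"spin":0,"claw":1},{"tx":0,"ty":0,"tz":0,"spin":0,"claw":1}]' 15
```

```text
time_s: 21.5
tool_pos: [0.5564, 0.3901, 0.1747]
tool_rot: [-179.9, -0.0, 91.4]
force: [0.1, -0.6, 0.6]
grip_width: 0.03
grasp_force: 15.0
time_s: 21.88
tool_pos: [0.5584, 0.4048, 0.1752]
tool_rot: [-180.0, 0.1, 91.2]
force: [0.0, -1.0, 0.4]
grip_width: 0.03
grasp_force: 15.0
```

```bash

python3 -m pendant '[{"tx":0,"ty":0,"tz":0.4,"spin":0,"claw":1},{"tx":0,"ty":0,"tz":0.7,"spin":0,"claw":1},{"tx":0,"ty":0,"tz":0.7,"spin":0,"claw":1},{"tx":0,"ty":0,"tz":0.5,"spin":0,"claw":1},{"tx":0,"ty":0,"tz":0.24,"spin":0,"claw":1},{"tx":0,"ty":0,"tz":0,"spin":0,"claw":1},{"tx":0,"ty":0,"tz":0,"spin":0,"claw":1}]' 15
python3 - <<'E'
from h import *
im=cams.read_camera('wrist')[:,:,::-1].copy();print(tool())
cv2.imwrite('pics/w8.png',im[160:400,200:460].repeat(2,0).repeat(2,1))
E
```

```text
time_s: 22.75
tool_pos: [0.5588, 0.4066, 0.0501]
tool_rot: [179.9, -0.1, 91.3]
force: [-0.0, -0.2, 0.5]
grip_width: 0.03
grasp_force: 15.0
(array([0.55888778, 0.40668829, 0.05018576]), np.float64(91.28156957909326))
```

View pics/w8.png

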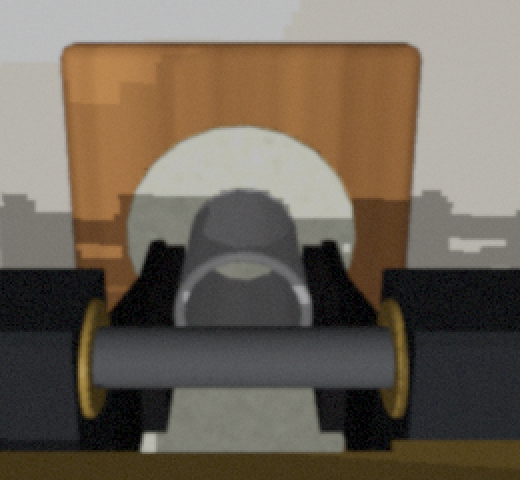

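Card far edge is at (241,126), ring base far edge at (242,188) and the plank end at row 43.

```bash
python3 - <<'E'
from h import *
c=cam('wrist');p,w=tool()
f=lambda x,y,z:plane(c,[(200+x/2,160+y/2)],z)[0]
print('card',f(241,126,.014)-[0,.033,0],f(241,43,.012)-[0,.055,0],'ring',f(242,188,p[2]-.0308)-[0,.015,0],p)
E
```

```text
card [0.55775411 0.40996344 0.014     ] [0.55725365 0.41025227 0.012     ] ring [0.55838865 0.41184887 0.01938576] [0.55888778 0.40668829 0.05018576]
```

```bash

python3 -m pendant '[{"tx":-0.04,"ty":-0.01,"tz":0,"spin":0,"claw":1},{"tx":0,"ty":0,"tz":0.06,"spin":0,"claw":1},{"tx":0,"ty":0,"tz":0.06,"spin":0,"claw":1},{"tx":0,"ty":0,"tz":0,"spin":0,"claw":1},{"tx":0,"ty":0,"tz":0,"spin":0,"claw":1}]' 15
python3 -m pendant '[{"tx":0,"ty":0,"tz":0,"spin":0,"claw":0.5},{"tx":0,"ty":0,"tz":0,"spin":0,"claw":0},{"tx":0,"ty":0,"tz":0,"spin":0,"claw":0},{"tx":0,"ty":0,"tz":-0.5,"spin":0,"claw":0},{"tx":0,"ty":0,"tz":-0.9,"spin":0,"claw":0},{"tx":-0.5,"ty":0,"tz":-0.9,"spin":0,"claw":0},{"tx":-0.8,"ty":0,"tz":-0.8,"spin":0,"claw":0},{"tx":-1,"ty":-0.2,"tz":0,"spin":0,"claw":0},{"tx":-1,"ty":-0.2,"tz":0,"spin":0,"claw":0},{"tx":-1,"ty":-0.2,"tz":0,"spin":0,"claw":0}]' 15
python3 -m pendant '[{"tx":-1,"ty":-0.2,"tz":0,"spin":0,"claw":0},{"tx":-1,"ty":-0.2,"tz":0,"spin":0,"claw":0},{"tx":-1,"ty":-0.2,"tz":0,"spin":0,"claw":0},{"tx":-1,"ty":-0.2,"tz":0,"spin":0,"claw":0},{"tx":-1,"ty":-0.2,"tz":0,"spin":0,"claw":0},{"tx":-1,"ty":-0.2,"tz":0,"spin":0,"claw":0},{"tx":-1,"ty":-0.2,"tz":0,"spin":0,"claw":0},{"tx":-1,"ty":-0.2,"tz":0,"spin":0,"claw":0},{"tx":-1,"ty":-0.2,"tz":0,"spin":0,"claw":0},{"tx":-1,"ty":-0.2,"tz":0,"spin":0,"claw":0}]' 15
python3 -m pendant '[{"tx":-0.9,"ty":-0.2,"tz":0,"spin":0,"claw":0},{"tx":-0.4,"ty":0,"tz":0,"spin":0,"claw":0},{"tx":0,"ty":0,"tz":0,"spin":0,"claw":0},{"tx":0,"ty":0,"tz":0,"spin":0,"claw":0}]' 15
python3 - <<'E'
from h import *
im=cams.read_camera('wrist')[:,:,::-1].copy();c=cam('wrist');print(c[3],tool())
cv2.imwrite('pics/w9.png',im[20:320,220:440].repeat(2,0).repeat(2,1))
E
```

```text
time_s: 23.42
tool_pos: [0.5582, 0.404, 0.0448]
tool_rot: [179.9, 0.0, 91.3]
force: [-2.6, -3.3, 9.7]
grip_width: 0.0301
grasp_force: 15.0
time_s: 24.68
tool_pos: [0.5325, 0.1873, 0.1993]
tool_rot: [179.9, 0.0, 91.3]
force: [0.5, -1.2, 0.1]
grip_width: 0.0874
grasp_force: 0.0
time_s: 25.92
tool_pos: [0.4441, -0.3152, 0.1995]
tool_rot: [179.9, 0.1, 91.3]
force: [0.7, -0.2, 0.5]
grip_width: 0.0869
grasp_force: 0.0
time_s: 26.42
tool_pos: [0.4366, -0.3765, 0.1983]
tool_rot: [180.0, -0.0, 91.5]
force: [-0.7, 0.1, 0.7]
grip_width: 0.0866
grasp_force: 0.0
[ 0.43438533 -0.29892605  0.34290997] (array([ 0.4365286 , -0.37651256,  0.19826349]), np.float64(91.5008454393827))
```

View pics/w9.png

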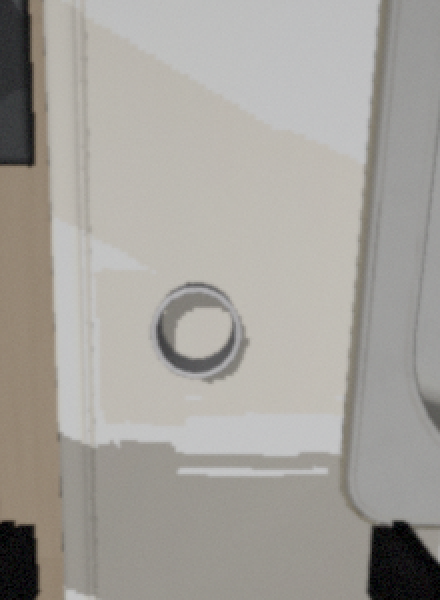

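Ring 40's rim spans columns 151–243 and rows 287–379.

```bash
python3 - <<'E'
from h import *
c=cam('wrist');l,r,t,b=151,243,287,379
q=plane(c,[(220+x/2,20+y/2) for x,y in((l,(t+b)/2),(r,(t+b)/2),((l+r)/2,t),((l+r)/2,b))],.045);m=q.mean(0);print(m,q[1]-q[0],q[2]-q[3],to(m[0]+.0007,m[1]-.004))
E
```

```text
[ 0.43315674 -0.33462212  0.045     ] [0.04028047 0.00107949 0.        ] [-9.81936797e-04  3.99992988e-02  5.55111512e-17] [ 0.759 -0.034]
```

Down from 0.198 to 0.031 is 3.34 units.

```bash

python3 -m pendant '[{"tx":0.5,"ty":-0.03,"tz":0.2,"spin":0,"claw":0},{"tx":0.26,"ty":0,"tz":0.6,"spin":0,"claw":0},{"tx":0,"ty":0,"tz":0.8,"spin":0,"claw":0},{"tx":0,"ty":0,"tz":0.8,"spin":0,"claw":0},{"tx":0,"ty":0,"tz":0.6,"spin":0,"claw":0},{"tx":0,"ty":0,"tz":0.34,"spin":0,"claw":0},{"tx":0,"ty":0,"tz":0,"spin":0,"claw":0.2},{"tx":0,"ty":0,"tz":0,"spin":0,"claw":0.4},{"tx":0,"ty":0,"tz":0,"spin":0,"claw":1},{"tx":0,"ty":0,"tz":0,"spin":0,"claw":1}]' 15
python3 -m pendant '[{"tx":0,"ty":0,"tz":0,"spin":0,"claw":1},{"tx":0,"ty":0,"tz":0,"spin":0,"claw":1},{"tx":0,"ty":0,"tz":0,"spin":0,"claw":1}]' 15
```

```text
time_s: 27.72
tool_pos: [0.4333, -0.3416, 0.0315]
tool_rot: [180.0, 0.1, 91.3]
force: [-0.2, 0.7, 0.3]
grip_width: 0.055
grasp_force: 0.0
time_s: 28.1
tool_pos: [0.433, -0.3413, 0.0309]
tool_rot: [-180.0, 0.0, 91.3]
force: [-1.7, -0.4, 2.5]
grip_width: 0.0399
grasp_force: 15.0
```

```bash

python3 -m pendant '[{"tx":0,"ty":0,"tz":-0.6,"spin":0,"claw":1},{"tx":0.2,"ty":0,"tz":-0.9,"spin":0,"claw":1},{"tx":0.8,"ty":0.2,"tz":-0.9,"spin":0,"claw":1},{"tx":1,"ty":0.2,"tz":-0.5,"spin":0,"claw":1},{"tx":1,"ty":0.2,"tz":0,"spin":0,"claw":1},{"tx":1,"ty":0.2,"tz":0,"spin":0,"claw":1},{"tx":1,"ty":0.2,"tz":0,"spin":0,"claw":1},{"tx":1,"ty":0.2,"tz":0,"spin":0,"claw":1},{"tx":1,"ty":0.2,"tz":0,"spin":0,"claw":1},{"tx":1,"ty":0.2,"tz":0,"spin":0,"claw":1}]' 15
python3 -m pendant '[{"tx":1,"ty":0.2,"tz":0,"spin":0,"claw":1},{"tx":1,"ty":0.3,"tz":0,"spin":0,"claw":1},{"tx":1,"ty":0.3,"tz":0,"spin":0,"claw":1},{"tx":1,"ty":0.3,"tz":0,"spin":0,"claw":1},{"tx":0.9,"ty":0.3,"tz":0,"spin":0,"claw":1},{"tx":0.51,"ty":0.03,"tz":0,"spin":0,"claw":1},{"tx":0,"ty":0,"tz":0,"spin":0,"claw":1},{"tx":0,"ty":0,"tz":0,"spin":0,"claw":1}]' 15
```

```text
time_s: 29.35
tool_pos: [0.504, 0.0618, 0.1756]
tool_rot: [180.0, 0.1, 91.2]
force: [-0.4, -0.7, -0.6]
grip_width: 0.04
grasp_force: 15.0
time_s: 30.35
tool_pos: [0.5696, 0.3313, 0.1752]
tool_rot: [-180.0, 0.1, 91.2]
force: [0.4, -0.5, -1.0]
grip_width: 0.04
grasp_force: 15.0
```

```bash

python3 -m pendant '[{"tx":0,"ty":-0.2,"tz":0,"spin":0,"claw":1},{"tx":0.01,"ty":0,"tz":0.4,"spin":0,"claw":1},{"tx":0,"ty":0,"tz":0.7,"spin":0,"claw":1},{"tx":0,"ty":0,"tz":0.7,"spin":0,"claw":1},{"tx":0,"ty":0,"tz":0.5,"spin":0,"claw":1},{"tx":0,"ty":0,"tz":0.24,"spin":0,"claw":1},{"tx":0,"ty":0,"tz":0,"spin":0,"claw":1},{"tx":0,"ty":0,"tz":0,"spin":0,"claw":1}]' 15
python3 - <<'E'
from h import *
im=cams.read_camera('wrist')[:,:,::-1].copy();print(tool())
cv2.imwrite('pics/w10.png',im[160:400,200:460].repeat(2,0).repeat(2,1))
E
```

```text
time_s: 31.35
tool_pos: [0.5601, 0.3336, 0.05]
tool_rot: [179.9, -0.1, 91.3]
force: [0.3, -0.4, -0.5]
grip_width: 0.0401
grasp_force: 15.0
(array([0.56010759, 0.33363023, 0.05005411]), np.float64(91.28388942078284))
```

View pics/w10.png

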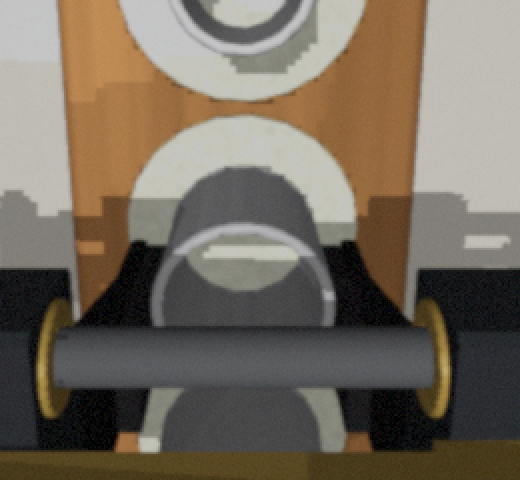

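Card far edge is at (243,115), ring base far edge at (244,166) and the last card's near edge at row 101.

```bash
python3 - <<'E'
from h import *
c=cam('wrist');p,w=tool()
f=lambda x,y,z:plane(c,[(200+x/2,160+y/2)],z)[0]
print('card',f(243,115,.014)-[0,.033,0],f(243,101,.014)+[0,.033-.07,0],'ring',f(244,166,p[2]-.0309)-[0,.020,0],p)
E
```

```text
card [0.5594632  0.33999647 0.014     ] [0.559373   0.33986324 0.014     ] ring [0.56002091 0.34001447 0.01915411] [0.56010759 0.33363023 0.05005411]
```

```bash

python3 -m pendant '[{"tx":0,"ty":-0.01,"tz":0,"spin":0,"claw":1},{"tx":0,"ty":0,"tz":0.06,"spin":0,"claw":1},{"tx":0,"ty":0,"tz":0.06,"spin":0,"claw":1},{"tx":0,"ty":0,"tz":0,"spin":0,"claw":1},{"tx":0,"ty":0,"tz":0,"spin":0,"claw":1}]' 15
python3 -m pendant '[{"tx":0,"ty":0,"tz":0,"spin":0,"claw":0.5},{"tx":0,"ty":0,"tz":0,"spin":0,"claw":0},{"tx":0,"ty":0,"tz":0,"spin":0,"claw":0},{"tx":0,"ty":0,"tz":-0.5,"spin":0,"claw":0},{"tx":0,"ty":0,"tz":-0.9,"spin":0,"claw":0},{"tx":-0.3,"ty":0,"tz":-0.9,"spin":0,"claw":0},{"tx":-0.7,"ty":0,"tz":-0.9,"spin":0,"claw":0},{"tx":-0.2,"ty":0,"tz":-0.5,"spin":0,"claw":0},{"tx":0,"ty":0,"tz":0,"spin":0,"claw":0},{"tx":0,"ty":0,"tz":0,"spin":0,"claw":0}]' 15
python3 - <<'E'
from h import *
im=cams.read_camera('wrist')[:,:,::-1].copy();c=cam('wrist');print(c[3])
cv2.imwrite('pics/w11.png',im[20:320,200:480].repeat(2,0).repeat(2,1))
E
```

```text
time_s: 32.02
tool_pos: [0.5592, 0.3331, 0.0448]
tool_rot: [179.9, 0.0, 91.3]
force: [-2.9, -2.9, 12.5]
grip_width: 0.04
grasp_force: 15.0
time_s: 33.28
tool_pos: [0.5597, 0.2734, 0.2276]
tool_rot: [-180.0, 0.0, 91.3]
force: [0.7, 1.4, -0.0]
grip_width: 0.0871
grasp_force: 0.0
[0.5576972  0.3510389  0.37160558]
```

View pics/w11.png

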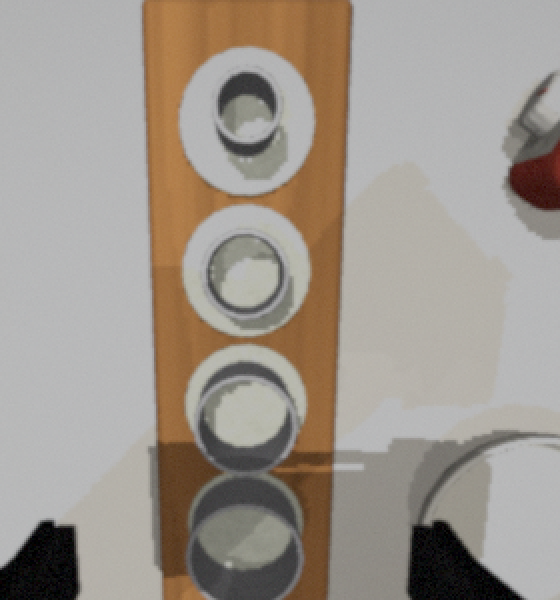

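All four rings stand upright in order. Ring 40's rim centre is (246,273) against its card at (246,271). Ring 30's rim spans columns 214–280 from row 68 and its base near edge is row 158. I'll check ring 30 numerically before handing in.

```bash
python3 - <<'E'
from h import *
c=cam('wrist');f=lambda x,y,z:plane(c,[(200+x/2,20+y/2)],z)[0]
print('card',(f(247,46,.014)+f(247,195,.014))/2,(f(179,120,.014)+f(315,120,.014))/2)
print('ring',f(247,67,.059)-[0,.015,0],f(247,158,.014)+[0,.015,0],(f(214,105,.059)+f(280,105,.059))/2)
E
```

```text
card [0.558193   0.40932608 0.014     ] [0.55816087 0.41048321 0.014     ]
ring [0.55757903 0.40798268 0.059     ] [0.55860844 0.40851461 0.014     ] [0.55795295 0.40873869 0.059     ]
```

Ring 30 is within about 1 mm of centre, so I'm handing in.

```bash
python3 -c "
from cell import env
print(env.sign_off())"
```

```text
the job is handed in; nothing more can be done
None
```

The four rings stand upright on their cards in size order, largest by the bowl of cream and smallest by the timer, each measured about 1 mm or less off centre; the arm never touched the bowl, and I handed the job in at about 33 s.

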